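# Seat the three-hole cover on the laser port

### The job

Put the protective cover on the laser port: of the two round covers, take the one whose holes match the port's studs by its black handle, turn it until every hole is over a stud, and lower it all the way down so that it lies flat on the port; do not let it drop. Let go of it, and leave the other cover where it lies.

Things in the scene. Friction and masses are not known exactly. Their poses are not given: they have to be found in the camera images.
- cover: Flat round aluminium plate, 144 mm across, 8 thick, about 0.32 kg, with three 30 mm through holes centred 48 mm from its middle at 0, 120 and 240 degrees from its x axis; fits the port in three turns. Black bow handle on top: level bar along x, 60 long, 14 wide (y), 14 high, bar centre 50 mm above the underside, finger gap of 35 mm beneath. Origin: centre of the underside; z up.
- other_cover: The other cover: same plate, size and handle, but with four 30 mm holes, 48 mm from its middle at 0, 90, 180 and 270 degrees from its x axis, so it does not fit the port. Leave it alone. Origin: centre of the underside; z up.
- port_seat (a point): Centre of the port's flat top face. Port: upright aluminium cylinder fixed to the table, 150 mm across (foot 164), top 60 mm above the table, dark window in the middle. Three steel studs rise 48 mm from this point at 0, 120 and 240 degrees from its x axis: 24 mm high, 12 thick, tapering above half height to 5. z up. A seated cover's underside is at this height; holes have 9 mm of play.
Mind the look-alikes: they are no part of the job. Leave any brown or pink look-alike of the cover alone.

How it is judged:
At the end, for the whole second after the job is handed in: The three-hole cover lies on the port, handle up, with all three studs through its holes: its middle within 15 mm of the port's axis, its underside within 5 mm of the port's top face, level within 4.5 degrees, released and at rest; the other cover is within 30 mm of where it lay (horizontal distance between cover and port_seat below 0.015 m and z of cover in the frame of port_seat between -0.005 and 0.005 m and angle between cover's own z axis and vertical below 0.08 rad and linear speed of cover below 0.02 m/s and distance of other_cover from where it was at the start of the episode below 0.03 m); the robot touches nothing.
It fails at once if the cover drops onto the port (falls faster than 0.5 m/s among the studs) (horizontal distance between cover and port_seat below 0.03 m and z of cover in the frame of port_seat below 0.03 m and linear speed of cover above 0.5 m/s).
It fails at once if the other cover is moved by more than 30 mm (distance of other_cover from where it was at the start of the episode above 0.03 m).
It also fails if it takes over 40 s, if anything falls off the work surface, if the arm or the gripper's body presses on something with over 40 N, if the wrist force passes 120 N, or if a joint passes its speed limit or range.

### The arm

A 6-joint arm with a two-finger parallel gripper is mounted at the origin on the work surface. World frame = base frame: x ahead of the robot, y to its left, z up, the work surface at z = 0. Lengths are in m, angles in rad, forces in N, time in s.
With the tool pointing down it reaches from about 0.25 to 0.8 m from the base axis. Payload 3.9 kg.
Tool frame: the origin (TCP) lies on the centre line of the jaws, within the pads' length; the fingertips stand 8 mm ahead of it and the grasp point (between the pads) lies 11 mm behind it; z points along the fingers, y is the line along which they close (so a half turn about z gives the same grasp; the last joint's range is limited). The gripper opens to 85 mm and grips with 20 to 120 N. Pads are 22 mm wide; open, the fingers measure 114 mm over their backs; the gripper's body (76 mm by 85 mm) begins 54 mm behind the grasp point. The pads swing forward as they close: fully open they stand 13 mm farther back than shut.
Start: joints at [-1.286, 0.26, -0.138, 1.173, 0, 1.571], TCP at [0.148, -0.504, 0.239] pointing down, gripper open.
Joint ranges: [-2.78, 2.78], [-0.83, 1.72], [-1.28, 1.37], [-1.9, 2.12], [-1.57, 1.48], [-3.14, 3.14]. Speed limits (rad/s): [2.57, 2.57, 3.14, 3.14, 3.14, 3.14].

### API

Orientations are given as a unit quaternion [w, x, y, z].
In Python, from station import * gives the robot as it stands.
- The arm moves only by the tool step_arm, never from a script. Its argument "commands" is a list that holds one entry, the list of rows, each a list of 7 numbers: the shift along the tool's x, y, z in cm, then the turn, a rotation vector about the tool's x, y, z in degrees, then the opening, from 0 (shut) to 1 (fully open). A call has 1 to 20 rows; each row shifts and turns the commanded pose from where the row before left it, along the tool's axes as they then stand; what a row does not reach is not made up. A row lasts 1/8 s, in which the tool goes at most 62.5 mm and 10.7 degrees, less where a joint would pass 70% of its speed; a pose out of reach is approached as far as the arm can. A call with a gripper value outside its range is refused whole. The fingers move at their own pace and stop on an object; "squeeze" is the grip in N (left out, the last holds). Time passes only in rows, so rows that do not move let the fingers close. It gives the time, the measured TCP pose, the force, the opening and the grip force at its end, in the units of the state.
- observe(): the state, without advancing time (a new reading comes with each control period).
- get_image(name): name is "scene" or "side" or "wrist"; returns (picture, depth): 480x640x3 uint8, blue, green, red; 480x640 float32, m along the optical axis (not along the pixel's ray), 0 where there is no reading.
- calibration(name): a dict with "mtx" (3x3 intrinsics, pixels), "k1" (the pictures are not rectified: a ray, as slopes to the right and down, at radius r is drawn at 1 + k1 r^2 times it, then the intrinsics apply), "extrinsics" (4x4, takes a point from camera to world coordinates). Camera axes: x right, y down, z forward; pixel columns grow to the right and rows downward; lengths in m; the calibration is good to about 2 mm. A picture is of the moment at which its call begins: read the wrist's pose just before it. calibration takes no time and is no camera call; for the wrist camera it gives the pose at the moment of the call.
- sign_off(): hands the job in; it is judged then, once.
The state is a dict: "time_s": time; "joint_pos": joint angles; "qvel": joint speeds; "tau": joint torques, N m; "position": TCP position; "ee_rot": TCP orientation; "wrist_force": force on the tool from outside, world axes, zero at the start; "ft_torque": the same for the moment, N m; "width": finger opening in m; "grasp_force": force on a finger pad.
Only numpy, scipy, OpenCV 4.12 (cv2) and the standard library are available. Lean on these libraries where they do the work, as an engineer would, in place of code of your own. Each camera call takes 0.05 s, during which the arm holds its last target. There are 200 camera calls.

## Working session

There is one attempt and no reset: what is moved stays moved. The work goes in short steps, Python scripts to look and compute and a tool call to move; the robot and the scene stay as the last step left them, time stands still between calls to the robot, and variables do not carry over. Pictures are saved under pics/ and viewed, at most 10 in all, crops included, and the job is handed in when it is done.

Besides the shell and the picture viewer there is one more tool, called after ">>>" by a JSON object that holds its "fn" and its "kwargs", one argument or row to a line. step_arm: Moves the arm, as the interface text tells. Its arguments: {"type":"object","properties":{"commands":{"type":"array","items":{"type":"array","items":{"type":"array","items":{"type":"number"}}}},"squeeze":{"type":"number"}},"required":["commands"]}

```bash
mkdir -p pics; cat > h.py <<'E'
from station import *
import numpy as np, cv2
def cloud(name):
    c=calibration(name); im,d=get_image(name); K=np.array(c["mtx"]); k=c["k1"]
    v,u=np.mgrid[0:480,0:640]
    x=(u-K[0,2])/K[0,0]; y=(v-K[1,2])/K[1,1]
    xd,yd=x.copy(),y.copy()
    for _ in range(8):
        s=1+k*(x*x+y*y); x=xd/s; y=yd/s
    E=np.array(c["extrinsics"])
    P=np.stack([x*d,y*d,d],-1)@E[:3,:3].T+E[:3,3]
    P[d<=0]=np.nan
    return im,P,d
E
python3 - <<'E'
from h import *
s=observe();print(s['position'],s['ee_rot'],s['time_s'])
for n in("scene","side"):
    im,P,d=cloud(n); cv2.imwrite(f"pics/{n}0.png",im); np.save(n+"P.npy",P)
    print(n,np.round(calibration(n)["extrinsics"],2).tolist())
E
```

```text
[ 0.14730025 -0.50321698  0.23844689] [-9.71823525e-04  9.89881258e-01  1.41894778e-01 -1.53756265e-04] 0.0
scene [[0.79, 0.39, -0.47, 0.89], [0.61, -0.53, 0.59, -0.68], [-0.02, -0.76, -0.66, 0.67], [0.0, 0.0, 0.0, 1.0]]
side [[-0.98, -0.12, 0.14, 0.31], [-0.18, 0.54, -0.82, 0.78], [0.02, -0.83, -0.56, 0.67], [0.0, 0.0, 0.0, 1.0]]
```

View pics/scene0.png

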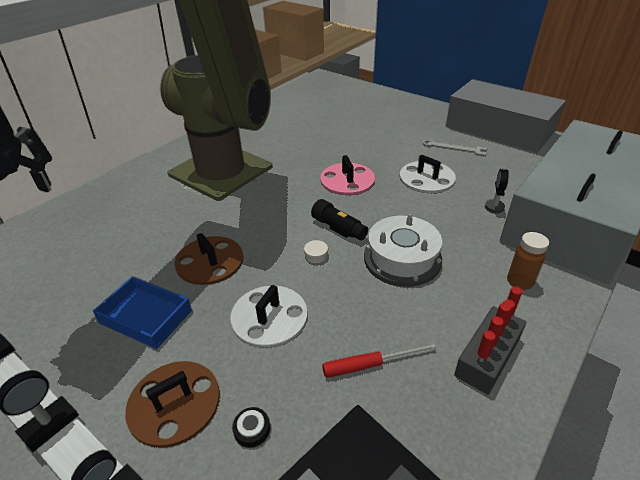

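View pics/side0.png

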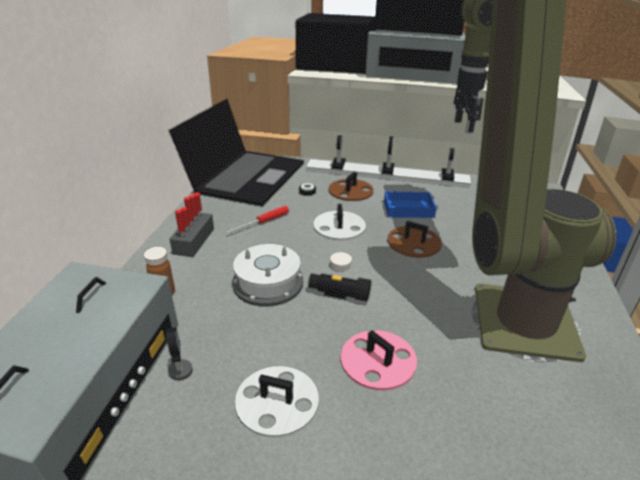

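The pictures show two white covers. A is at scene (269,315), side (340,224). B is at scene (428,176), side (277,400). The port is at scene (404,245), side (267,270). Brown and pink ones are look-alikes. I'll make enlarged crops and count holes.

```bash
python3 - <<'E'
from h import *
im=cv2.imread("pics/scene0.png"); si=cv2.imread("pics/side0.png")
a=cv2.resize(im[275:355,220:320],(400,320),interpolation=2); b=cv2.resize(im[145:205,390:465],(400,320),interpolation=2)
c=cv2.resize(si[200:250,300:380],(400,250),interpolation=2); d=cv2.resize(si[360:440,222:332],(400,250),interpolation=2)
cv2.imwrite("pics/crop1.png",np.vstack([np.hstack([a,b]),np.hstack([c,d])]))
for n,img,cs in(("scene",im,dict(A=(269,315),B=(428,176),port=(404,245))),("side",si,dict(A=(340,224),B=(277,400),port=(267,270)))):
    P=np.load(n+"P.npy"); hsv=cv2.cvtColor(img,cv2.COLOR_BGR2HSV)
    for k,(u,v) in cs.items():
        w=P[v-50:v+50,max(0,u-60):u+60].reshape(-1,3); h=hsv[v-50:v+50,max(0,u-60):u+60].reshape(-1,3)
        z0=.06 if k=="port" else .008
        m=(h[:,2]>150)&(h[:,1]<40)&(abs(w[:,2]-z0)<.006)
        q=w[m]; (cx,cy),r=cv2.minEnclosingCircle(q[:,:2].astype(np.float32)); print(n,k,m.sum(),np.round([cx,cy,r,np.median(q[:,2])],4))
        if k=="port":
            t=w[(w[:,2]>.066)&(np.hypot(w[:,0]-cx,w[:,1]-cy)<.075)]
            ang=np.degrees(np.arctan2(t[:,1]-cy,t[:,0]-cx)); print(np.histogram(ang,36,(-180,180))[0])
        else:
            t=w[(w[:,2]>.042)&(w[:,2]<.062)&(np.hypot(w[:,0]-cx,w[:,1]-cy)<.05)]
            if len(t): print("handle",t.mean(0),cv2.fitLine(t[:,:2].astype(np.float32),2,0,.01,.01).ravel())
E
```

```text
scene A 2420 [ 0.458  -0.2988  0.0733  0.0079]
handle [ 0.46129578 -0.30271882  0.05411494] [ 0.20660433 -0.97842455  0.46129578 -0.30271882]
scene B 881 [0.5093 0.3143 0.2037 0.008 ]
handle [0.4837368  0.29354322 0.05254567] [ 0.9976055  -0.06916153  0.48373678  0.29354322]
scene port 2081 [ 0.5794 -0.0139  0.0754  0.0602]
[ 0  0  0  0 10 37  0  0  0  0  0  0  0  0  0  0 38  9  0  0  0  0  0  0
  0  0  0  0 21 20  0  0  0  0  0  0]
side A 2370 [ 0.4646 -0.3612  0.2975  0.0035]
handle [ 0.46416676 -0.32039338  0.057959  ] [ 0.42547187  0.90497166  0.46416676 -0.32039338]
side B 4387 [0.4865 0.2925 0.152  0.0081]
handle [0.47019935 0.30307105 0.0542287 ] [ 0.99736965 -0.07248314  0.47019935  0.30307105]
side port 1955 [ 0.5768 -0.0127  0.0776  0.0611]
[ 0  0  0  0 13 24  0  0  0  0  0  0  0  0  0  0  9 29  0  0  0  0  0  0
  0  0  0  0 23 14  0  0  0  0  0  0]
```

View pics/crop1.png

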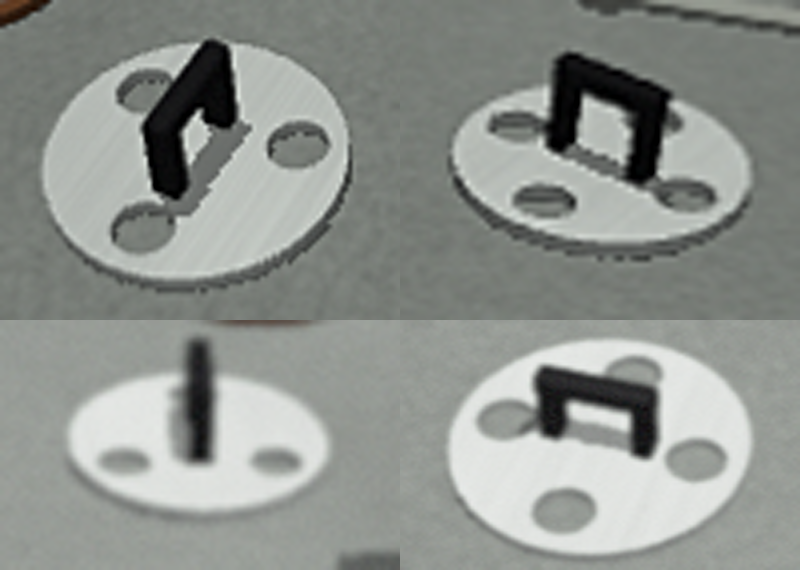

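A (scene 269,315) has three holes, in crop at (145,90), (298,143) and (143,228). B has four. A is the right one, and it is white, not brown or pink. Next I measure the angles.

```bash
python3 - <<'E'
from h import *
from scipy.spatial.transform import Rotation as R
P=np.load("sceneP.npy"); im=cv2.imread("pics/scene0.png")
for n,(cx,cy) in(("scene",(.5794,-.0139)),("side",(.5768,-.0127))):
    P_=np.load(n+"P.npy").reshape(-1,3); t=P_[(P_[:,2]>.074)&(P_[:,2]<.087)&(np.hypot(P_[:,0]-cx,P_[:,1]-cy)<.06)]
    a=np.degrees(np.arctan2(t[:,1]-cy,t[:,0]-cx))
    for g in(-130,-10,110):
        q=t[abs(a-g)<25]; print(n,"stud",len(q),q.mean(0).round(4))
# holes: dark blobs in bright mask of A
c=calibration("scene");K=np.array(c["mtx"]);E=np.array(c["extrinsics"])
g=cv2.cvtColor(im,cv2.COLOR_BGR2GRAY)[275:355,220:320]
m=((g<165)&(g>60)).astype(np.uint8)
n,l,s,ce=cv2.connectedComponentsWithStats(m)
for i in range(1,n):
    if 40<s[i,4]<900:
        px=np.array([[ce[i]+[220,275]]]);r=cv2.undistortPoints(px,K,np.array([c["k1"],0,0,0.])).ravel()
        d=E[:3,:3]@[*r,1];w=E[:3,3]+d*((.006-E[2,3])/d[2])
        print(s[i,4],ce[i],w.round(4),np.degrees(np.arctan2(w[1]+.2988,w[0]-.458)).round(1),np.hypot(w[1]+.2988,w[0]-.458).round(3))
Q=np.array([-9.7e-4,.98988,.14189,-1.5e-4]);print(R.from_quat(Q[[1,2,3,0]]).as_matrix().round(3))
E
```

```text
scene stud 24 [ 0.5492 -0.0517  0.0793]
scene stud 26 [ 0.627  -0.024   0.0794]
scene stud 22 [0.5638 0.0295 0.0798]
side stud 18 [ 0.5484 -0.0475  0.0802]
side stud 23 [ 0.6253 -0.0187  0.0793]
side stud 23 [0.5607 0.0343 0.0797]
136 [35.90441176 21.97794118] [ 0.4092 -0.2836  0.006 ] 162.7 0.051
374 [43.67647059 48.31818182] [ 0.4664 -0.3222  0.006 ] -70.3 0.025
154 [74.14285714 35.71428571] [ 0.492  -0.2655  0.006 ] 44.5 0.048
[[ 0.96   0.281 -0.001]
 [ 0.281 -0.96   0.002]
 [-0.    -0.002 -1.   ]]
```

>>> {"fn": "step_arm", "kwargs": {
  "commands": [
    [[4.45,-1.36,0.4,0,0,0,1],[4.45,-1.36,0.4,0,0,0,1],[4.45,-1.36,0.4,0,0,0,1],[4.45,-1.36,0.4,0,0,0,1],[4.45,-1.36,0.4,0,0,0,1],[4.45,-1.36,0.4,0,0,0,1],[4.45,-1.36,0.4,0,0,0,1],[4.45,-1.36,0.4,0,0,0,1],[0,0,0,0,0,-9.7,1],[0,0,0,0,0,-9.7,1],[0,0,0,0,0,-9.7,1],[0,0,0,0,0,-9.7,1],[0,0,0,0,0,-9.7,1],[0,0,0,0,0,-9.7,1],[0,0,0,0,0,-9.7,1],[0,0,0,0,0,-9.7,1],[0,0,0,0,0,-9.7,1],[0,0,0,0,0,0,1]]
  ],
  "squeeze": 60
}}

```text
time_s: 2.35
position: [0.4583, -0.2992, 0.2068]
ee_rot: [-0.001, 0.619, 0.785, -0.0]
wrist_force: [0.2, -0.7, -0.4]
width: 0.0855
grasp_force: 0.0
```

```bash
cat > m.py <<'E'
from h import *
from scipy.spatial.transform import Rotation as R
def tool():
    s=observe(); q=np.array(s['ee_rot']); return np.array(s['position']),R.from_quat(q[[1,2,3,0]]).as_matrix(),s
E
python3 - <<'E'
from m import *
p,T,s=tool(); im,P,d=cloud("wrist"); cv2.imwrite("pics/w1.png",im); np.save("wP.npy",P)
print(p,T.round(3).tolist(),s['time_s'],s['wrist_force'])
w=P.reshape(-1,3); h=cv2.cvtColor(im,cv2.COLOR_BGR2HSV).reshape(-1,3)
m=(h[:,2]>150)&(h[:,1]<40)&(abs(w[:,2]-.008)<.006)&(np.hypot(w[:,0]-.458,w[:,1]+.299)<.09)
print("plate",m.sum(),cv2.minEnclosingCircle(w[m][:,:2].astype(np.float32)))
t=w[(w[:,2]>.052)&(w[:,2]<.062)&(np.hypot(w[:,0]-.458,w[:,1]+.299)<.045)]
print("bar",len(t),cv2.minAreaRect(t[:,:2].astype(np.float32)))
E
```

```text
[ 0.45828753 -0.29918207  0.20684945] [[-0.234, 0.972, -0.001], [0.972, 0.234, 0.001], [0.001, -0.001, -1.0]] 2.35 [ 0.22515898 -0.73173943 -0.38016766]
plate 12586 ((0.4511229991912842, -0.31031811237335205), 0.0844036117196083)
bar 1073 ((0.45852068066596985, -0.2994708716869354), (0.013945849612355232, 0.060335759073495865), 13.134284019470215)
```

View pics/w1.png

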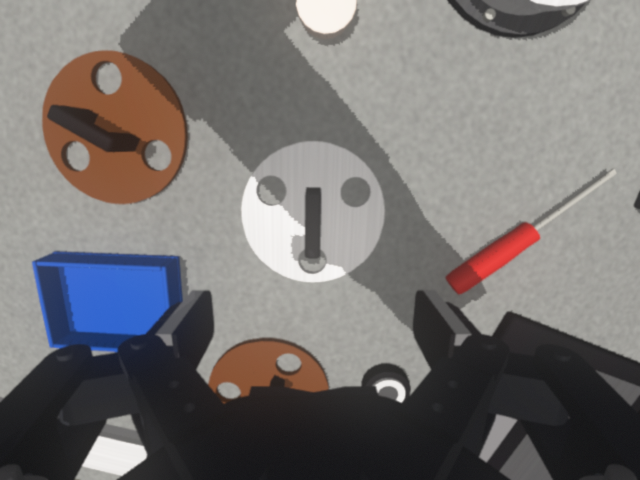

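The wrist view shows the three-hole cover at (313,212), with its bar in line with the tool's x and the 0° hole at (313,262). The offsets are under 1 mm, so I descend and grip.

>>> {"fn": "step_arm", "kwargs": {
  "commands": [
    [[0,0,4,0,0,0,1],[0,0,4,0,0,0,1],[0,0,4,0,0,0,1],[0,0,3,0,0,0,1],[0,0,1.7,0,0,0,1],[0,0,0,0,0,0,1],[0,0,0,0,0,0,0],[0,0,0,0,0,0,0],[0,0,0,0,0,0,0],[0,0,0,0,0,0,0],[0,0,0,0,0,0,0],[0,0,0,0,0,0,0]]
  ],
  "squeeze": 60
}}

```text
time_s: 3.9
position: [0.4589, -0.2997, 0.041]
ee_rot: [0.001, 0.618, 0.786, -0.0]
wrist_force: [-0.6, 0.4, 4.8]
width: 0.0128
grasp_force: 59.7
```

>>> {"fn": "step_arm", "kwargs": {
  "commands": [
    [[0,0,-2,0,0,0,0],[0,0,-4,0,0,0,0],[0,0,-4,0,0,0,0],[0,0,-4,0,0,0,0],[3.13,2.3,0,0,0,0,0],[3.13,2.3,0,0,0,0,0],[3.13,2.3,0,0,0,0,0],[3.13,2.3,0,0,0,0,0],[3.13,2.3,0,0,0,0,0],[3.13,2.3,0,0,0,0,0],[3.13,2.3,0,0,0,0,0],[3.13,2.3,0,0,0,0,0],[0,0,0,0,0,8.8,0],[0,0,0,0,0,8.8,0],[0,0,0,0,0,8.8,0],[0,0,0,0,0,8.8,0],[0,0,0,0,0,8.8,0],[0,0,0,0,0,8.8,0],[0,0,0,0,0,0,0],[0,0,0,0,0,0,0]]
  ]
}}

```text
time_s: 6.4
position: [0.5781, -0.0127, 0.1798]
ee_rot: [-0.0, 0.903, 0.43, -0.0]
wrist_force: [-0.8, -0.9, -2.5]
width: 0.0129
grasp_force: 58.8
```

```bash
python3 - <<'E'
from m import *
p,T,s=tool(); print(p,T.round(3).tolist(),s['time_s'],s['width'],s['wrist_force'])
for n in("scene","side"):
    im,P,d=cloud(n); cv2.imwrite(f"pics/{n}2.png",im)
    w=P.reshape(-1,3); r=np.hypot(w[:,0]-p[0],w[:,1]-p[1])
    g=cv2.cvtColor(im,cv2.COLOR_BGR2HSV).reshape(-1,3)
    m=(r<.09)&(w[:,2]>.12)&(w[:,2]<.165+.02)&(g[:,1]<40)&(g[:,2]>110)
    q=w[m]; A=np.c_[q[:,:2]-p[:2],np.ones(len(q))]; co=np.linalg.lstsq(A,q[:,2],rcond=None)[0]
    print(n,m.sum(),cv2.minEnclosingCircle(q[:,:2].astype(np.float32)),"plane",co.round(4))
a=cv2.imread("pics/scene2.png")[100:300,270:510];b=cv2.imread("pics/side2.png")[100:320,150:400]
cv2.imwrite("pics/c2.png",np.hstack([cv2.resize(a,(400,400)),cv2.resize(b,(400,400))]))
E
```

```text
[ 0.57810843 -0.0126822   0.17977521] [[0.63, 0.776, -0.001], [0.776, -0.63, 0.0], [-0.001, -0.001, -1.0]] 6.4 0.012854651869163927 [-0.8470597  -0.88086922 -2.54546542]
scene 1752 ((0.5785307884216309, -0.012407348491251469), 0.07301631569862366) plane [-0.0003  0.0013  0.1468]
side 1601 ((0.5792273283004761, -0.011458788998425007), 0.07364880293607712) plane [ 0.005  -0.0117  0.1475]
```

View pics/c2.png

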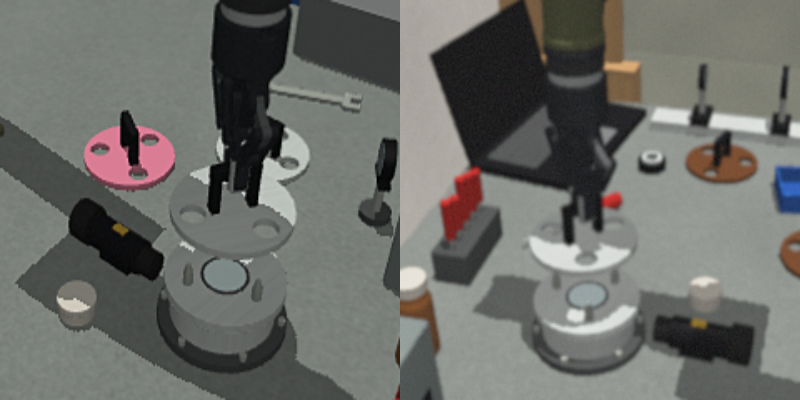

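The view shows the cover held level above the port, holes over the studs. The cover is at about (.5787,-.012) and the port at (.579,-.013), with a yaw error under 1°. I lower it.

>>> {"fn": "step_arm", "kwargs": {
  "commands": [
    [[0,0,1,0,0,0,0],[0,0,1,0,0,0,0],[0,0,1,0,0,0,0],[0,0,1,0,0,0,0],[0,0,1,0,0,0,0],[0,0,1,0,0,0,0],[0,0,0.7,0,0,0,0],[0,0,0.5,0,0,0,0],[0,0,0.3,0,0,0,0],[0,0,0,0,0,0,0],[0,0,0,0,0,0,0]]
  ]
}}

```text
time_s: 7.88
position: [0.5787, -0.0128, 0.1056]
ee_rot: [0.0, 0.903, 0.429, 0.0]
wrist_force: [0.5, -1.0, -2.8]
width: 0.0127
grasp_force: 58.8
```

>>> {"fn": "step_arm", "kwargs": {
  "commands": [
    [[0,0,0.2,0,0,0,0],[0,0,0.1,0,0,0,0],[0,0,0.1,0,0,0,0],[0,0,0,0,0,0,0],[0,0,0,0,0,0,0]]
  ]
}}

```text
time_s: 8.5
position: [0.5785, -0.0127, 0.1013]
ee_rot: [0.0, 0.903, 0.429, 0.0]
wrist_force: [-0.4, 0.6, -1.2]
width: 0.0132
grasp_force: 58.8
```

>>> {"fn": "step_arm", "kwargs": {
  "commands": [
    [[0,0,0.1,0,0,0,0],[0,0,0.05,0,0,0,0],[0,0,0,0,0,0,0]]
  ]
}}

```text
time_s: 8.88
position: [0.5787, -0.0127, 0.101]
ee_rot: [0.0, 0.903, 0.429, 0.0]
wrist_force: [-2.0, 0.7, 5.3]
width: 0.0126
grasp_force: 59.9
```

Contact is felt at the expected height (TCP .101), so I release and rise.

>>> {"fn": "step_arm", "kwargs": {
  "commands": [
    [[0,0,0,0,0,0,0.4],[0,0,0,0,0,0,0.7],[0,0,0,0,0,0,1],[0,0,0,0,0,0,1],[0,0,0,0,0,0,1],[0,0,0,0,0,0,1],[0,0,-1,0,0,0,1],[0,0,-3,0,0,0,1],[0,0,-4,0,0,0,1],[0,0,-4,0,0,0,1],[0,0,-4,0,0,0,1],[0,0,0,0,0,0,1],[0,0,0,0,0,0,1]]
  ]
}}

```text
time_s: 10.5
position: [0.5783, -0.0127, 0.2598]
ee_rot: [0.0, 0.903, 0.429, 0.0]
wrist_force: [-0.6, 1.1, -0.6]
width: 0.0854
grasp_force: 0.0
```

```bash
python3 - <<'E'
from m import *
p,T,s=tool(); print(p,s['time_s'],s['width'],s['wrist_force'])
for n in("scene","side"):
    im,P,d=cloud(n); cv2.imwrite(f"pics/{n}3.png",im)
    w=P.reshape(-1,3); r=np.hypot(w[:,0]-.5787,w[:,1]+.0127)
    g=cv2.cvtColor(im,cv2.COLOR_BGR2HSV).reshape(-1,3)
    m=(r<.08)&(w[:,2]>.063)&(w[:,2]<.075)&(g[:,1]<40)&(g[:,2]>100)
    q=w[m]; A=np.c_[q[:,:2]-p[:2],np.ones(len(q))]; co=np.linalg.lstsq(A,q[:,2],rcond=None)[0]
    print(n,m.sum(),cv2.minEnclosingCircle(q[:,:2].astype(np.float32)),"plane",co.round(4))
a=cv2.imread("pics/scene3.png")[100:300,270:510];b=cv2.imread("pics/side3.png")[100:320,150:400]
cv2.imwrite("pics/c3.png",np.hstack([cv2.resize(a,(400,400)),cv2.resize(b,(400,400))]))
E
```

```text
[ 0.57827973 -0.01272714  0.25976187] 10.5 0.08540591595071326 [-0.56996958  1.05282572 -0.59690497]
scene 1864 ((0.5795660614967346, -0.01291023101657629), 0.07458154857158661) plane [-0.0006  0.0014  0.0681]
side 1526 ((0.5782446265220642, -0.011302651837468147), 0.07521244883537292) plane [ 0.0022 -0.0058  0.0687]
```

View pics/c3.png

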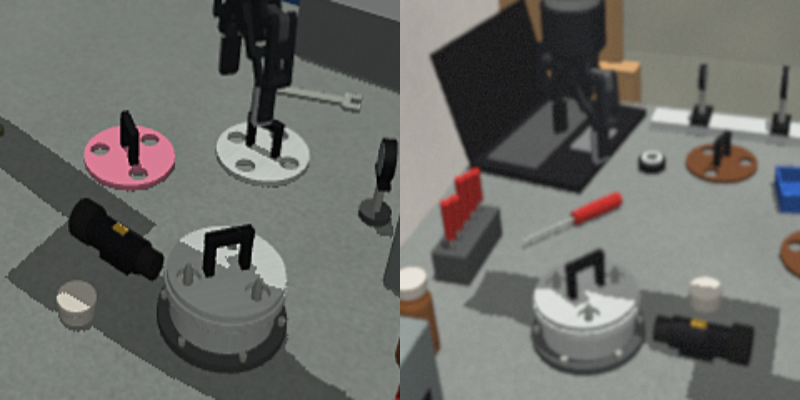

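The view shows the cover flat on the port with the studs through its holes, top at z .068, level, and the gripper clear above. I'm handing it in.

```bash
python3 -c "
from station import *
print(sign_off())"
```

```text
the job is handed in; nothing more can be done
None
```

The three-hole cover is on the port, flat and released, with all three studs through its holes; the other cover was not touched, and the job was handed in at about 10.6 s (no verdict was returned).

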